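Sweep the loose game discs into the acrylic box

TASK

Tidy the shelf: sweep the three dark wooden game discs with the fingertips across the white shelf and in through the open front of the clear acrylic box, so that each lies flat on the green liner, not stacked, wholly inside with nothing sticking out at the front. Only slide the discs: do not pinch them, press them hard, or lift them. Leave the turntable's ornaments, the keyring, the remote control and the candle where they are.

Things in the scene. Friction and masses are not known exactly. Their poses are not given: they have to be found in the camera images.
- piece_a: dark brown wooden board-game disc A, 40 mm diameter, 12 mm thick, 10 to 25 g, with a paler dot on top, lying flat on the shelf and free to slide. Origin: centre of its underside; z up. The three discs are alike.
- piece_b: dark brown wooden board-game disc B, 40 mm diameter, 12 mm thick, 10 to 25 g, with a paler dot on top, lying flat on the shelf and free to slide. Origin: centre of its underside; z up. The three discs are alike.
- piece_c: dark brown wooden board-game disc C, 40 mm diameter, 12 mm thick, 10 to 25 g, with a paler dot on top, lying flat on the shelf and free to slide. Origin: centre of its underside; z up. The three discs are alike.
- acrylic_box: clear acrylic box, blue edges, fixed to the shelf, open at top and front: three walls 45 mm high, 5 mm thick. Inside 160 mm wide (x), 130 mm deep (y). Its paint-thin green liner is level with the shelf: no sill. Origin: middle of the open front, at shelf height. Its +y points out of the open front, to the robot's left within 0.3 rad; inside runs from y = 0 to -130 mm.
- turntable: round turntable at the back left: a white and grey plastic plate 240 mm in diameter, top 26 mm above the shelf, that turns easily. Origin: centre of its underside, at shelf height. Carries the vase, the paperweight and the elephant. Not part of the job.
- vase: red ceramic vase, 165 mm high, 86 mm across, on the turntable. Origin: centre of its underside. Leave alone.
- paperweight: green glass paperweight, 68 mm across, 50 mm high, on the turntable. Origin: centre of its underside. Leave alone.
- elephant: wooden elephant figurine, 100 mm long (its x), 70 mm high, on the turntable. Origin: between its feet. Leave alone.
- keyring: chrome keyring with two flat keys lying on the shelf, 70 mm long, about 45 mm wide, 4 mm thick. Origin: centre of the ring, keys towards its +x. Leave alone.
- remote: black remote control lying on the shelf, 165 mm long (its x), 44 mm wide, 18 mm high. Origin: centre of its underside. Leave alone.
- candle: amber glass candle, 60 mm across, 65 mm high with its wick. Origin: centre of its underside. Leave alone.
Not all that is in view belongs to the job. What is shaped like the piece_b but purple is not meant.

How it is judged:
By the outcome, as a careful person would: the job done as asked, in the order asked, and still so for the second after the job is handed in, with the robot touching nothing.
It also fails if it takes over 64 s, if anything falls off the work surface, if the arm or the gripper's body presses on something with over 40 N, if the wrist force passes 120 N, or if a joint passes its speed limit or range.

ROBOT

A 6-joint arm with a two-finger parallel gripper is mounted at the origin on the work surface. World frame = base frame: x ahead of the robot, y to its left, z up, the work surface at z = 0. Lengths are in m, angles in rad, forces in N, time in s.
With the tool pointing down it reaches from about 0.35 to 0.875 m from the base axis. Payload 15.5 kg.
Tool frame: the origin (TCP) lies on the centre line of the jaws, within the pads' length; the fingertips stand arm.tip_reach ahead of it and the grasp point (between the pads) lies 2 mm behind it (arm.tip_reach is the distance from the TCP to the fingertips, in m); z points along the fingers, y is the line along which they close (so a half turn about z gives the same grasp; the last joint's range is limited). The gripper opens to 85 mm and grips with 20 to 120 N. Pads are 22 mm wide; open, the fingers measure 114 mm over their backs; the gripper's body (76 mm by 85 mm) begins 54 mm behind the grasp point. The pads swing forward as they close: fully open they stand 13 mm farther back than shut.
Start: joints at [-1.413, 0.494, 1.345, -0, 1.302, -0.096], TCP at [0.156, -0.605, 0.248] pointing down, gripper open.
Joint ranges: [-2.91, 2.91], [-0.82, 2.16], [0.22, 2.67], [-1.22, 4.37], [0.12, 2.79], [-3.08, 3.08]. Speed limits (rad/s): [1.89, 1.89, 2.57, 3.01, 3.01, 3.01].

INTERFACE

Orientations are given as a unit quaternion [w, x, y, z].
In Python, from station import arm, viewer gives the robot as it stands. Calls block until the motion is done:
- arm.move_pose(position, orientation): joint-space move of the TCP to a pose.
- arm.move_straight(position, rotation=None, velocity=0.15, threshold=None): straight line of the TCP; rotation=None keeps the orientation; velocity is the mean speed in m/s. With threshold (N) it stops when the force on the tool has changed by that much, and returns True; else False.
- arm.movej(angles): joint-space move.
- arm.release() and arm.grasp(grip_force=None): open the fingers fully, or close them until they stop; grip_force is the grip in N (None keeps the last).
- arm.wait(seconds).
- arm.inverse_kinematics(position, orientation): joint angles nearest the present ones, or None.
- viewer.capture(name): name is "side" or "top"; returns the picture (400x640x3 uint8, red, green, blue); there is no depth.
- viewer.calibration(name): a dict with "vfov" (degrees; the focal length in pixels is half the picture's height over the tangent of half this angle, whatever the lens; pixels are square), "cx", "cy" (the principal point, pixels), "camera_from_world" (4x4, takes a point from world to camera coordinates). Camera axes: x right, y up, looking along -z (the intrinsics and any distortion apply to the point x, -y, -z); pixel columns grow to the right and rows downward; lengths in m; the calibration is good to about 2 mm. A picture is of the moment at which its call begins. calibration takes no time and is no camera call.
A pose or a line that the arm cannot do raises arm.MotionError and nothing moves.
- arm.finish_job(): hands the job in; it is judged then, once.
Readings, each from a call of its own:
- arm.current_time(): time.
- arm.current_joints(): joint angles.
- arm.current_dq(): joint speeds.
- arm.current_joint_efforts(): joint torques, N m.
- arm.current_eef_pos(): TCP position.
- arm.current_ee_rot(): TCP orientation.
- arm.current_ft_force(): force on the tool from outside, world axes, zero at the start.
- arm.current_moment(): the same for the moment, N m.
- arm.current_finger_gap(): finger opening in m.
- arm.current_gripper_force(): force on a finger pad.
Only numpy, scipy, OpenCV 4.12 (cv2) and the standard library are available. Lean on these libraries where they do the work, as an engineer would, in place of code of your own. Each camera call takes 0.05 s, during which the arm holds its last target. There are 200 camera calls.

## Working session

There is one attempt and no reset: what is moved stays moved. The work goes in short steps, each a Python script; the robot and the scene stay as the last script left them, time stands still between calls to the robot, and variables do not carry over. Pictures are saved under pics/ and viewed, at most 10 in all, crops included, and the job is handed in when it is done.

```bash
mkdir -p pics; ls
python3 - <<'E'
from station import arm, viewer
import cv2
for n in("top","side"):
    cv2.imwrite(f"pics/{n}0.png",viewer.capture(n)[:,:,::-1]); print(n,viewer.calibration(n))
print(arm.tip_reach,arm.current_time(),arm.current_ee_rot(),arm.current_finger_gap())
E
```

```text
pics
top {'vfov': 56.792546265032456, 'cx': 323.59074990818107, 'cy': 203.07689230177056, 'camera_from_world': array([[ 0.02584032, -0.99949853,  0.01830236,  0.04177742],
       [ 0.99327133,  0.02773827,  0.11243959, -0.54981709],
       [-0.11289088,  0.01527374,  0.99348999, -0.98848467],
       [ 0.        ,  0.        ,  0.        ,  1.        ]])}
side {'vfov': 46.491896099548384, 'cx': 311.67208414395554, 'cy': 192.14105049829598, 'camera_from_world': array([[ 0.96368713, -0.26682642, -0.01052482, -0.50391829],
       [ 0.2117802 ,  0.73968307,  0.63876294, -0.20720389],
       [-0.1626538 , -0.61779658,  0.76933161, -1.11212833],
       [ 0.        ,  0.        ,  0.        ,  1.        ]])}
0.017 0.1 [-5.43368814e-04  9.92021294e-01  1.26069252e-01 -2.51470541e-05] 0.08524393519349821
```

View pics/top0.png

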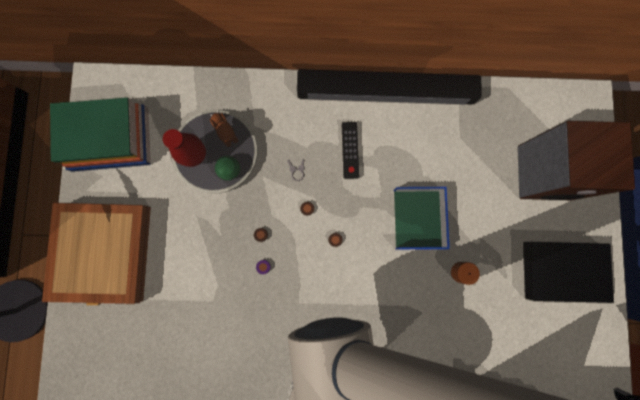

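View pics/side0.png

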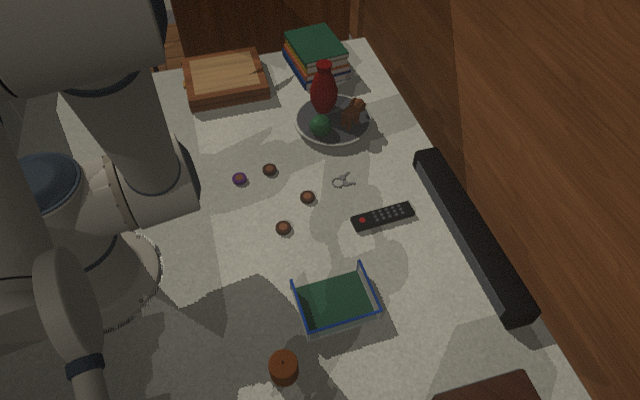

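```bash
cat > h.py <<'E'
import numpy as np, cv2
from station import arm, viewer
def ray(name,uv):
    c=viewer.calibration(name); f=200/np.tan(np.radians(c["vfov"]/2)); T=np.array(c["camera_from_world"]); R=T[:3,:3]
    d=R.T@np.array([(uv[0]-c["cx"])/f,-(uv[1]-c["cy"])/f,-1]); return -R.T@T[:3,3],d
def at(name,uv,z):
    o,d=ray(name,uv); return (o+d*(z-o[2])/d[2])[:2]
def quat(yaw):  # tool down, tool x along yaw
    return np.array([0,np.cos(yaw/2),np.sin(yaw/2),0])
def discs(name,img,z=.008,amin=40,amax=400):
    """dark brown-ish blobs on bright shelf -> world xy"""
    hsv=cv2.cvtColor(img,cv2.COLOR_RGB2HSV)
    m=((hsv[...,1]>90)&((hsv[...,0]<20)|(hsv[...,0]>115))&(hsv[...,2]<170)).astype(np.uint8)
    n,_,s,c=cv2.connectedComponentsWithStats(m)
    return [(c[i].round(1),s[i,4],at(name,c[i],z).round(4)) for i in range(1,n) if amin<s[i,4]<amax]
E
python3 - <<'E'
from h import *
for n in("top","side"):
    im=cv2.imread(f"pics/{n}0.png")[:,:,::-1].copy()
    for d in discs(n,im): print(n,*d)
for uv in[(396,188),(397,249),(447,187),(449,249)]: print(uv,at("top",uv,0),at("top",uv,.045))
im=cv2.imread("pics/top0.png"); cv2.imwrite("pics/c1.png",cv2.resize(im[170:290,240:460],None,fx=3.6,fy=3.6,interpolation=cv2.INTER_CUBIC))
im=cv2.imread("pics/side0.png"); cv2.imwrite("pics/c2.png",cv2.resize(im[150:345,225:395],None,fx=3,fy=3,interpolation=cv2.INTER_CUBIC))
E
```

```text
top [350.9 169.2] 48 [ 0.6505 -0.0191]
top [307.1 208. ] 121 [0.5359 0.1022]
top [629.5 227.1] 43 [ 0.5066 -0.8137]
top [260.5 234.3] 122 [0.4587 0.2293]
top [335.2 239.3] 125 [0.4503 0.0214]
top [262.9 266.7] 136 [0.3701 0.2188]
side [269.  167.9] 77 [0.4618 0.2344]
side [238.6 177.4] 88 [0.3723 0.2223]
side [306.8 195.6] 109 [0.5386 0.1062]
side [282.7 226.5] 122 [0.4526 0.0244]
(396, 188) [ 0.60116575 -0.14996843] [ 0.59393031 -0.14038808]
(397, 249) [ 0.42796072 -0.15343798] [ 0.42819741 -0.14370796]
(447, 187) [ 0.60828085 -0.296815  ] [ 0.60073846 -0.28089964]
(449, 249) [ 0.43173059 -0.30038062] [ 0.43180465 -0.28431143]
```

View pics/c1.png

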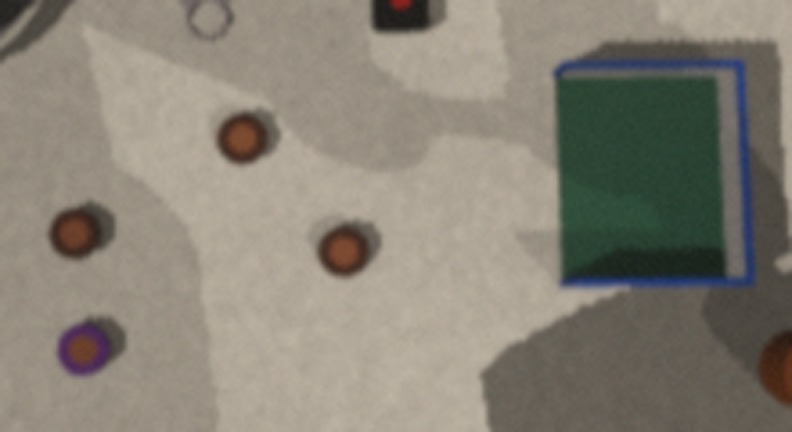

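View pics/c2.png

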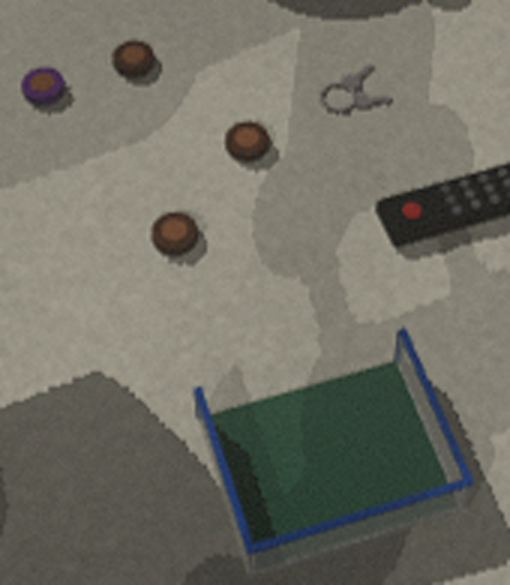

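```bash
cat >> h.py <<'E'
def push(p,t,z=.0225,back=.06,contact=.031,v=.1):
    """sweep disc centre p -> t with the closed fingers' side"""
    p,t=np.array(p),np.array(t); d=(t-p)/np.linalg.norm(t-p); a=np.arctan2(d[1],d[0])
    s=p-d*back; e=t-d*contact
    c=[(abs(j[5]),i) for i in(a,a+np.pi) if (j:=arm.inverse_kinematics([*s,z],quat(i))) is not None]
    q=quat(min(c)[1])
    arm.move_pose([*s,.12],q)
    print("descent stopped:",arm.move_straight([*s,z],velocity=.12,threshold=8),arm.current_eef_pos())
    print("push stopped:",arm.move_straight([*e,z],velocity=v,threshold=12),arm.current_eef_pos(),arm.current_ft_force(),arm.current_time())
    arm.move_straight([*(e-d*.015),z+.003],velocity=.1)
    arm.move_straight([*(e-d*.015),.12],velocity=.25)
E
python3 - <<'E'
from h import *
C=lambda u,v:(u/3.6+240,v/3.6+170)
for k in[(557,78),(563,282),(716,78),(724,278)]: print("top",at("top",C(*k),0))
for k in[(215,413),(397,364)]: print("side",at("side",(k[0]/3+225,k[1]/3+150),0))
arm.grasp(20); print(arm.current_finger_gap(),arm.current_time())
push((.4515,.023),(.466,-.235))
im=viewer.capture("top"); cv2.imwrite("pics/t2.png",im[:,:,::-1]); 
for d in discs("top",im): print(*d)
im=viewer.capture("side"); cv2.imwrite("pics/s2.png",im[:,:,::-1])
for d in discs("side",im): print(*d)
print(arm.current_time())
E
```

```text
top [ 0.59046174 -0.14634376]
top [ 0.42977572 -0.1517088 ]
top [ 0.5940795 -0.2732811]
top [ 0.43612963 -0.27808956]
side [ 0.44484525 -0.15006398]
side [ 0.59582355 -0.14752083]
-1.61241267982462e-05 0.8667
descent stopped: False [0.44840838 0.08286718 0.0229425 ]
push stopped: False [ 0.46421658 -0.20384589  0.02248212] [-0.24247162 -0.79751961 -0.82465939] 7.5333
[351.  169.2] 47 [ 0.6505 -0.0193]
[307. 208.] 120 [0.5358 0.1026]
[260.5 234.3] 122 [0.4587 0.2293]
[262.9 266.6] 139 [0.3703 0.2187]
[467.6 269.4] 282 [ 0.3769 -0.3489]
[267.   88.6] 59 [0.5311 0.5888]
[268.1 166.5] 42 [0.4604 0.2403]
[238.5 177.8] 106 [0.3718 0.2209]
[315.3 315.6] 183 [ 0.467  -0.2328]
8.4583
```

View pics/s2.png

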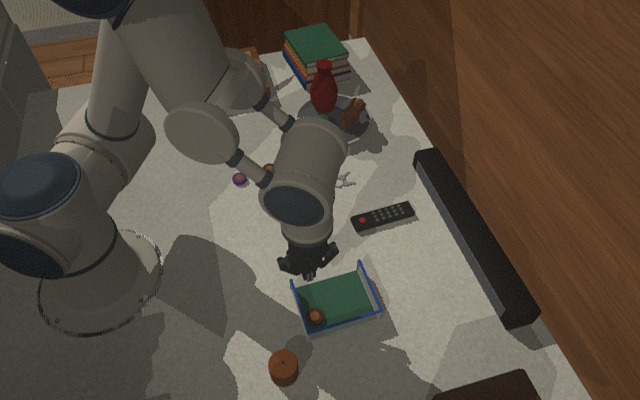

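The first disc lies in the box's near back corner, at side pixel (315,316), as planned. I'll sweep the other two the same way.

Run:
```python
from h import *
push((.537,.104),(.564,-.23))
for d in discs("side",viewer.capture("side")): print(*d)
push((.4595,.231),(.516,-.205))
j=arm.current_joints(); arm.move_straight([.45,.1,.2],velocity=.2)
for n in("top","side"):
    im=viewer.capture(n); cv2.imwrite(f"pics/{n}3.png",im[:,:,::-1])
    for d in discs(n,im): print(n,*d)
print(arm.current_time())
```

```text
descent stopped: False [0.53256444 0.16377255 0.02306977]
push stopped: False [ 0.56147425 -0.1989287   0.02248642] [-0.79864633 -0.1500711  -0.56661573] 14.5667
[355.3 100.6] 54 [0.7939 0.4478]
[269.1 168.4] 101 [0.4616 0.2324]
[238.7 177.6] 96 [0.3725 0.2218]
[356.3 302.7] 211 [ 0.5651 -0.2279]
[315.6 314.5] 147 [ 0.4684 -0.2303]
descent stopped: False [0.45216586 0.29060095 0.02303086]
push stopped: False [ 0.51200525 -0.17418243  0.02250177] [-0.2947814  -0.22101974  0.44196318] 23.0083
top [351. 169.] 46 [ 0.651  -0.0194]
top [424.3 201.8] 147 [ 0.5626 -0.2288]
top [415.3 217.1] 141 [ 0.5185 -0.203 ]
top [426.3 236.9] 137 [ 0.4637 -0.234 ]
side [211.1  15. ] 159 [0.4139 1.1112]
side [238.7 177.5] 93 [0.3725 0.222 ]
side [334.3 297.7] 207 [ 0.5206 -0.2026]
side [356.3 302.7] 211 [ 0.5651 -0.2279]
side [315.4 315.7] 177 [ 0.4672 -0.2329]
25.475
```

View pics/side3.png

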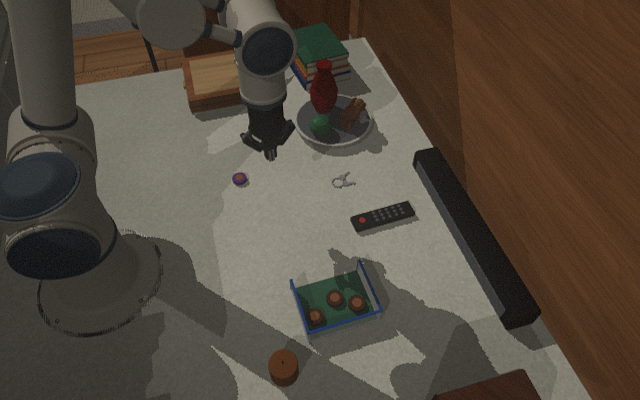

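View pics/top3.png

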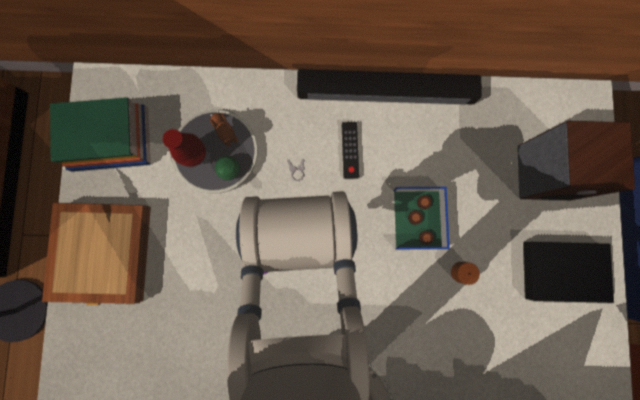

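All three discs are in the box, at side pixels (315,316), (334,298) and (356,303). The elephant looks slightly different from the first picture, so I'll compare the two before handing in.

Run:
```python
import cv2,numpy as np
r=[]
for n,(a,b,c,d) in {"top":(95,195,155,265),"side":(50,160,280,390)}.items():
    L=[cv2.resize(cv2.imread(f"pics/{f}.png")[a:b,c:d],(390,290),interpolation=cv2.INTER_CUBIC) for f in(n+"0",n+"3")]
    r.append(np.hstack(L))
cv2.imwrite("pics/cmp.png",np.vstack(r))
```

```text
(no output)
```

View pics/cmp.png

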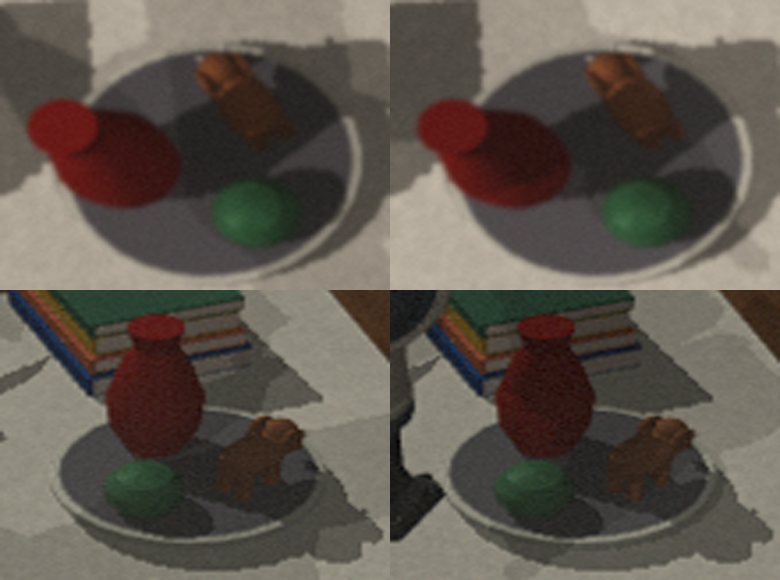

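The before and after views of the turntable match: the vase, paperweight and elephant are at the same pixels, and only the shadows differ. The job is ready to hand in.

```bash
python3 -c "
from station import arm
print(arm.finish_job())"
```

```text
the job is handed in; nothing more can be done
None
```

I swept all three discs into the acrylic box and handed the job in at about 25 s; the last pictures show them flat, unstacked and well inside the open front, with the ornaments, keyring, remote, candle and purple disc where they were.

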